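# Park and lock the rotary jig in the repair yard

### The arm

A 7-joint arm with a two-finger parallel gripper is mounted at the origin on the work surface. World frame = base frame: x ahead of the robot, y to its left, z up, the work surface at z = 0. Lengths are in m, angles in degrees, forces in N, time in s.
With the tool pointing down it reaches from about 0.425 to 0.875 m from the base axis. Payload 4.7 kg.
Tool frame: the origin (TCP) lies at the very end of the fingers, on their centre line; the grasp point (between the pads) lies 19 mm behind it; z points along the fingers, y is the direction in which the jaws open and shut (so a half turn about z gives the same grasp; the last joint's range is limited). The gripper opens to 87 mm and grips with 3 to 60 N. Pads are 19 mm wide; open, the fingers measure 117 mm over their backs; the gripper's body (75 mm by 190 mm) begins 51 mm behind the grasp point.
Start: joints at [67.443, 18.392, -4.016, 83.108, 1.295, 78.541, -3.26], TCP at [0.258, -0.597, 0.223] pointing down, gripper open.
Joint ranges: [-163.93, 163.93], [-17.29, 119.83], [-79.2, 71.16], [3.27, 140.29], [-89.18, 269.18], [5.43, 117.66], [-154.24, 154.24]. Speed limits (degrees/s): [147.25, 147.25, 180, 180, 180, 180, 180].

### API

Orientations are given as [roll, pitch, yaw] about the fixed x, y, z axes, in that order (R = Rz(yaw) Ry(pitch) Rx(roll)).
In Python, from cell import env gives the robot as it stands.
- The arm moves only by the tool servo_tool, never from a script. Its argument "increments" is a list that holds one entry, the list of rows, each a list of 7 numbers: the shift along the tool's x, y, z in m, then the turn, a rotation vector about the tool's x, y, z in degrees, then the opening, from -1 (shut) to 1 (fully open). In form: [[[dx, dy, dz, rx, ry, rz, fingers], ...]]. A call has 1 to 20 rows; each row is the pose to reach, as a shift and turn from the pose commanded when the call began, along the tool's axes at that moment; what a row does not reach only later rows make up. A row lasts 1/10 s, in which the tool goes at most 50 mm and 8.59 degrees, less where a joint would pass 70% of its speed; a pose out of reach is approached as far as the arm can. A call with a gripper value outside its range is refused whole. The fingers move at their own pace and stop on an object; "squeeze" is the grip in N (left out, the last holds). Time passes only in rows, so rows that repeat a pose let the fingers close. It gives the time, the measured TCP pose, the force and the opening at its end, in the units of the state.
- env.get_obs(): the state, without advancing time (a new reading comes with each control period).
- env.read_camera(name): name is "side" or "top"; returns a dict with "frame" (480x640x3 uint8, blue, green, red), "intrinsics" (3x3 intrinsics, pixels), "D" ([k1, k2, p1, p2, k3] as OpenCV has them; the pictures are not rectified), "rvec" (rotation vector, rad) and "tvec" (3), from world to camera coordinates, as OpenCV has them. Camera axes: x right, y down, z forward; pixel columns grow to the right and rows downward; lengths in m; the calibration is good to about 2 mm. A picture is of the moment at which its call begins. There is no depth.
- env.sign_off(): hands the job in, once; it reports no verdict.
The state is a dict: "time_s": time; "qpos": joint angles; "joint_velocities": joint speeds; "effort": joint torques, N m; "tool_pos": TCP position; "tool_rot": TCP orientation; "force": force on the tool from outside, world axes, zero at the start; "wrist_torque": the same for the moment, N m; "grip_width": finger opening in m.
Only numpy, scipy, OpenCV 4.12 (cv2) and the standard library are available. Lean on these libraries where they do the work, as an engineer would, in place of code of your own. Each camera call takes 0.05 s, during which the arm holds its last target.

### The job

Make the rotary jig safe. First set the forward-off-reverse toggle on the switch box to its centre off position and let go, never throwing it across to the other side. Then turn the flange until its rim notch squarely faces the lock bolt, slide the bolt fully home into the notch, and finally shut the hinged guard fully down over the toggle, leaving the tools and scrap on the bench where they are.

Things in the scene. Friction and masses are not known exactly. Their poses are not given: they have to be found in the camera images.
- toggle (a joint): The toggle lever. Radians: 0 = thrown forward, leaning 0.4 towards the box's +y (it starts here); 0.4 = upright, centre off; 0.8 = reverse, leaning to the box's -y. Sprung detents hold it in each, with ridges at about 0.2 and 0.6: let go between the ridges it settles at centre, outside it snaps to a stop. About 3 N at the tip carries it over a ridge.
- toggle_tip (a point): Top end of the toggle lever on its centre line, 47 mm from its pivot. The lever is a round bat, 9 mm in diameter, 13 mm from 28 mm above the pivot upward. The pivot line is parallel to the box's x axis, level with the box's top face (70 mm above the bench), and crosses the lever 5 mm from the box's centre towards the box's -x.
- box: Grey switch box, fixed, 110 x 110 mm, top face 70 mm above the bench; origin at the centre of its underside. Its +y is the toggle's forward side, its +x side carries the guard's hinge.
- guard (a joint): Aluminium guard of the switch box, a hinged inverted tray 90 x 90 mm, 58 mm deep, 3 mm walls. Radians: 0 = shut flat over the toggle (its top then 128 mm above the bench), grows as it opens; starts leaning back open at 1.75 to 2.0. Stiff: it stays where it is left; 1 to 2 N at its free edge moves it.
- guard_hinge (a point): Middle of the guard's hinge line, which is parallel to the box's y axis: 50 mm from the box's centre towards the box's +x, level with the box's top face. Shut, the tray reaches from here 90 mm towards the box's -x.
- guard_edge (a point): Middle of the guard's free outer edge (where its big flat face meets the front wall): shut, it lies 90 mm from the hinge towards the box's -x and 58 mm above it.
- flange (a joint): Steel flange, 170 mm across, 16 mm thick, on the jig's upright spindle. Radians: 0 = notch squarely facing the lock bolt; grows counter-clockwise seen from above; starts at 0.5 to 1.5. Stays where left; takes about 0.25 N m (4 N at a stud) to turn. Four upright round studs, 16 mm in diameter, stand 42 mm above its face on a 65 mm radius, 45 and 135 degrees to either side of the notch.
- flange_centre (a point): Centre of the flange on its upper face (66 mm above the bench), on the turning axis; its frame turns with the flange, +y towards the notch. A boss 60 mm across and 12 mm high stands there. Thin nuts 25 mm wide and 9 mm high lie round the studs' feet; they are for show and have no body.
- notch (a point): Middle of the notch in the flange's rim (24 mm wide, 25 mm deep radially), 75 mm from the flange's centre, at the level of the upper face.
- mark (a point): Fixed point of the jig in line with the lock bolt, 75 mm from the flange's centre, at the level of the flange's upper face: the notch faces the bolt squarely when point notch lies here. Its frame is the jig's: +y points away from the flange along the bolt.
- bolt (a joint): Lock bolt of the jig, a 15 mm wide steel bar sliding level in a grey guide whose cheeks reach 68 mm above the bench. Metres: 0 = drawn back, 0.040 = fully home in the notch; grows towards the flange's centre (the mark's -y). Starts at 0 to 0.004. Takes about 3 N and stays where left. The flange's rim stops it if the notch is not in front of it.
- bolt_knob (a point): Top centre of the upright round knob on the lock bolt, diameter 20 mm, top 110 mm above the bench, free for 40 mm below its top; moves with the bolt.
- tape: Bystander: yellow and black tape measure 67 x 35 x 60 mm; origin under its centre.
- spanner: Bystander: steel spanner about 200 mm long lying flat; origin under its centre.
- offcut: Bystander: upright steel tube offcut, diameter 60 mm, 90 mm tall; origin under its centre.
- grinder: Bystander: angle grinder about 310 mm long, its disc upward; origin under the middle of its body.
Things that resemble listed ones, but are neither listed nor needed, are in the scene too. Several things have the shape of the box; the one meant has the colours described above.

How it is judged:
By the outcome, as a careful person would: the job done as asked, in the order asked, and still so for the second after the job is handed in, with the robot touching nothing.
It also fails if it takes over 72 s, if anything falls off the work surface, if the arm or the gripper's body presses on something with over 40 N, if the wrist force passes 120 N, or if a joint passes its speed limit or range.

## Working session

There is one attempt and no reset: what is moved stays moved. The work goes in short steps, Python scripts to look and compute and a tool call to move; the robot and the scene stay as the last step left them, time stands still between calls to the robot, and variables do not carry over. Pictures are saved under pics/ and viewed, and the job is handed in when it is done.

Besides the shell and the picture viewer there is one more tool, called after "Request:" by a JSON object that holds its "method" and its "body", one argument or row to a line. servo_tool: Moves the arm, as the interface text tells. Its arguments: {"type":"object","properties":{"increments":{"type":"array","items":{"type":"array","items":{"type":"array","items":{"type":"number"}}}},"squeeze":{"type":"number"}},"required":["increments"]}

```bash
mkdir -p pics; ls; cat > look.py <<'E'
import cv2,sys,json,numpy as np
from cell import env
def snap(tag):
    out={}
    for n in ("side","top"):
        c=env.read_camera(n); cv2.imwrite(f"pics/{n}_{tag}.png",c["frame"]); 
        np.savez(f"pics/{n}_{tag}.npz",**{k:np.array(v) for k,v in c.items()}); out[n]=c
    return out
def load(n,tag): return dict(np.load(f"pics/{n}_{tag}.npz"))
def ray(c,uv):
    p=cv2.undistortPoints(np.array([[uv]],float),c["intrinsics"],c["D"])[0,0]
    R=cv2.Rodrigues(c["rvec"])[0]; t=np.array(c["tvec"]).reshape(3)
    return -R.T@t, R.T@np.array([p[0],p[1],1.])
def onz(c,uv,z):
    o,d=ray(c,uv); return o+d*(z-o[2])/d[2]
def proj(c,P):
    return cv2.projectPoints(np.array(P,float).reshape(-1,1,3),c["rvec"],c["tvec"],c["intrinsics"],c["D"])[0].reshape(-1,2)
def tri(c1,u1,c2,u2):
    o1,d1=ray(c1,u1);o2,d2=ray(c2,u2)
    s=np.linalg.lstsq(np.c_[d1,-d2],o2-o1,rcond=None)[0]
    a=o1+d1*s[0];b=o2+d2*s[1]; return (a+b)/2,np.linalg.norm(a-b)
E
python3 -c "
from look import *
o=snap('a')
for n in o: print(n,ray(o[n],(320,240)))
print(env.get_obs())"
```

```text
pics
side (array([0.45620645, 1.2246666 , 1.45528094]), array([ 0.04288747, -0.68249787, -0.72966641]))
top (array([ 0.25261978, -0.00271815,  1.56387296]), array([ 0.18694983, -0.00911698, -0.98239091]))
{'time_s': 0.1, 'qpos': array([67.44356241, 18.43610761, -4.01564656, 83.16724456,  1.29610725,
       78.54246882, -3.2594611 ]), 'joint_velocities': array([ 0.01324701, -0.08662487, -0.01605724, -0.26163263, -0.13197595,
        0.00595337,  0.0776478 ]), 'effort': array([-1.35454502e-04, -4.92570090e+01, -4.05522175e-01, -3.13397419e+01,
       -6.40702760e-02,  3.94854241e-02,  9.93301433e-05]), 'tool_pos': array([ 0.25752482, -0.59626374,  0.22156209]), 'tool_rot': array([-1.79899475e+02,  6.54563774e-03,  2.33668922e+01]), 'force': array([ 0.75266596,  1.18414647, -0.84032647]), 'wrist_torque': array([-0.05754104,  0.03426557, -0.03369077]), 'grip_width': 0.0869491085205686}
```

View pics/top_a.png

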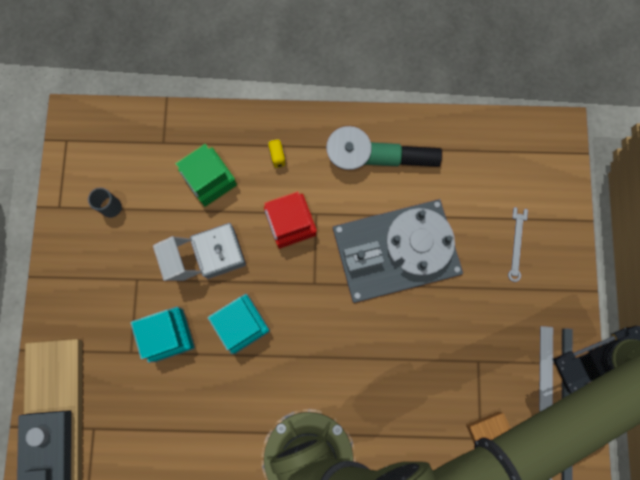

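View pics/side_a.png

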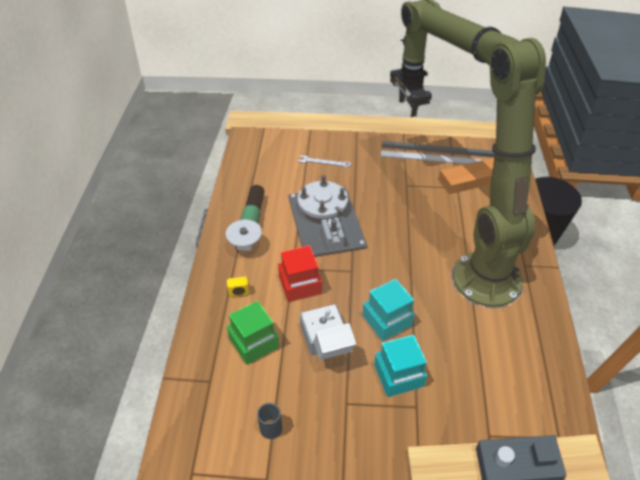

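The top view shows five box-shaped things: green (206,175), red (290,220), two teal (162,334) and (239,323), and grey with a toggle and open guard (218,250). The grey one fits the description. The jig is at (400,250). I'll enlarge both.

```bash
python3 -c "
from look import *
t=load('top','a')['frame'];s=load('side','a')['frame']
a=cv2.resize(t[210:300,145:265],(800,600),interpolation=cv2.INTER_CUBIC);cv2.imwrite('pics/c1.png',a)
a=cv2.resize(t[190:310,325:485],(800,600),interpolation=cv2.INTER_CUBIC);cv2.imwrite('pics/c2.png',a)
a=cv2.resize(s[295:370,280:380],(800,600),interpolation=cv2.INTER_CUBIC);cv2.imwrite('pics/c3.png',a)
a=cv2.resize(s[170:260,270:390],(800,600),interpolation=cv2.INTER_CUBIC);cv2.imwrite('pics/c4.png',a)
"
```

```text
(no output)
```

View pics/c1.png

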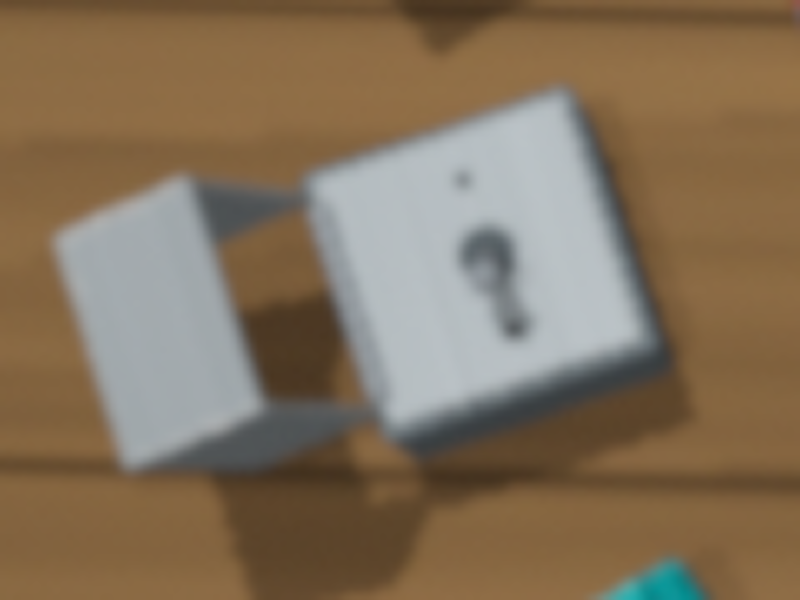

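View pics/c2.png

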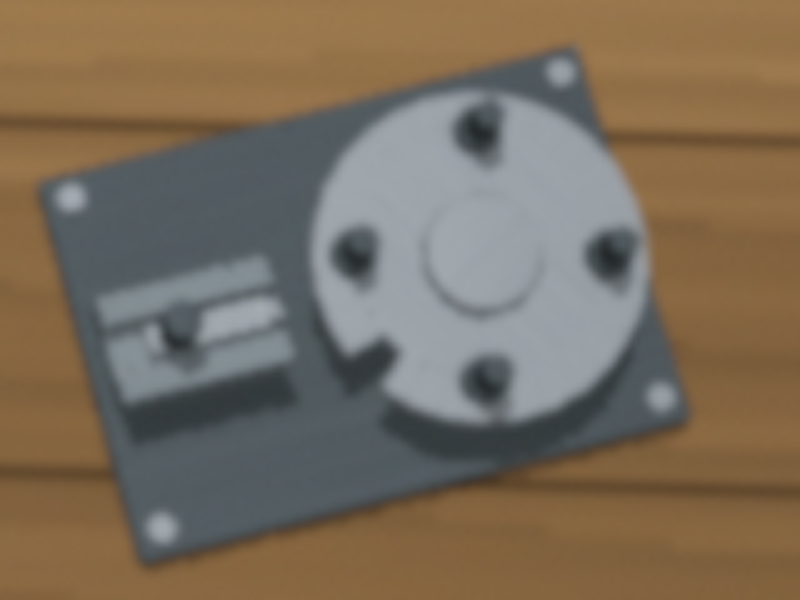

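View pics/c3.png

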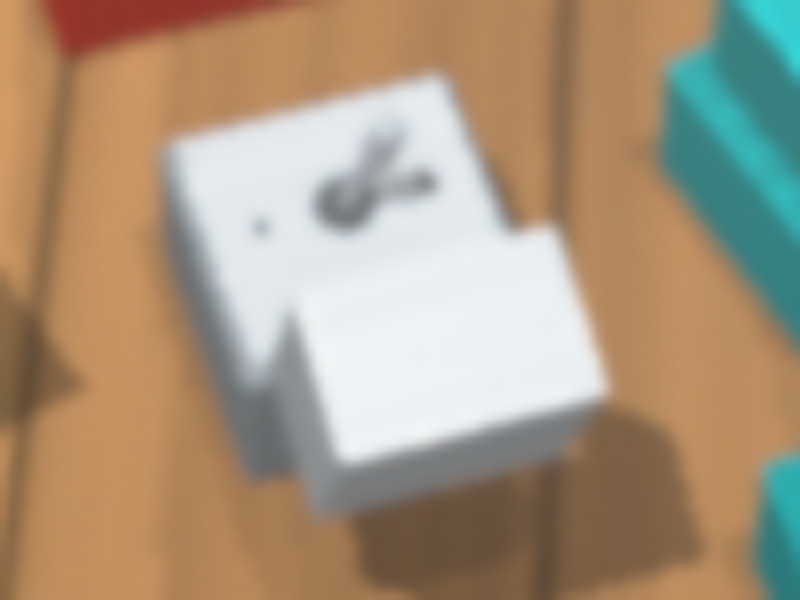

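View pics/c4.png

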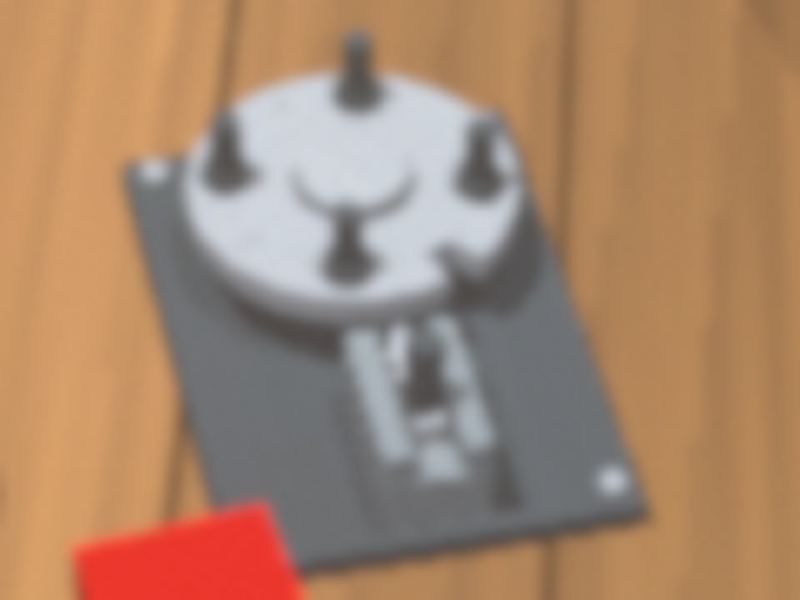

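Crops confirm: grey box, guard hinged on the left (world +y), toggle leaning towards the robot; the notch at about crop (370,360) needs turning clockwise to face the bolt. Now measuring.

```bash
cat > m1.py <<'E'
from look import *
T=load('top','a');S=load('side','a')
c1=lambda u,v:(145+u/6.667,210+v/6.667)
c2=lambda u,v:(325+u/5,190+v/5)
c3=lambda u,v:(280+u/8,295+v/8)
c4=lambda u,v:(270+u/6.667,170+v/6.667)
P=np.array([onz(T,c1(*p),.07)[:2] for p in [(303,183),(567,88),(662,348),(392,437)]])
print("box corners",P.round(4), "sides",[np.linalg.norm(P[i]-P[(i+1)%4]).round(4) for i in range(4)],P.mean(0))
for a,b in((1,0),(2,3),(3,0),(2,1)): d=P[b]-P[a]; print(np.degrees(np.arctan2(d[1],d[0])))
Q=np.array([onz(S,c3(*p),.07)[:2] for p in [(165,140),(442,75),(520,230)]]);print("side corners",Q)
print("toggle tip",onz(T,c1(515,325),.11),onz(T,c1(490,250),.07))
# flange
hsv=cv2.cvtColor(T["frame"],cv2.COLOR_BGR2HSV); g=cv2.cvtColor(T["frame"],cv2.COLOR_BGR2GRAY)
m=((g>125)&(hsv[...,1]<60)).astype(np.uint8); m[:,:385]=0;m[:,470:]=0;m[:195]=0;m[285:]=0
n,l,st,ce=cv2.connectedComponentsWithStats(m);k=1+np.argmax(st[1:,4]);cn=max(cv2.findContours((l==k).astype(np.uint8),0,1)[0],key=cv2.contourArea)[:,0]
h=cv2.convexHull(cn)[:,0]
W=np.array([onz(T,p,.066)[:2] for p in h]); print(cv2.minEnclosingCircle(W.astype(np.float32)))
A=np.c_[2*W,np.ones(len(W))];s=np.linalg.lstsq(A,(W**2).sum(1),rcond=None)[0];print("circ",s[:2],np.sqrt(s[2]+s[0]**2+s[1]**2))
C=s[:2]
print("boss",onz(T,c2(485,250),.078))
studs=[(483,118),(358,245),(613,248),(490,372)]
ss=[(358,35),(228,115),(480,118),(348,212)]
for p in studs:
  w=onz(T,c2(*p),.108)[:2];d=w-C;print("stud",w,np.linalg.norm(d),np.degrees(np.arctan2(d[1],d[0])))
w=onz(T,c2(372,362),.066)[:2];d=w-C;print("notch",w,np.linalg.norm(d),np.degrees(np.arctan2(d[1],d[0])))
Pj=np.array([onz(T,c2(*p),.0)[:2] for p in [(40,183),(573,45),(690,415),(150,565)]]);print("plate",Pj,[np.linalg.norm(Pj[i]-Pj[(i+1)%4]).round(4) for i in range(4)])
for a,b in((1,0),(2,3),(3,0),(2,1)): d=Pj[b]-Pj[a]; print(np.degrees(np.arctan2(d[1],d[0])))
w=onz(T,c2(183,325),.105);print("knob",w,np.degrees(np.arctan2(*(w[:2]-C)[::-1])),np.linalg.norm(w[:2]-C))
print("knob side",onz(S,c4(425,345),.108))
print("bolt tip bar", [onz(T,c2(*p),.06)[:2] for p in [(275,305),(150,340)]])
E
python3 m1.py
```

```text
box corners [[0.5347 0.3132]
 [0.5745 0.2145]
 [0.4747 0.1732]
 [0.4381 0.2733]] sides [np.float64(0.1064), np.float64(0.108), np.float64(0.1065), np.float64(0.1045)] [0.50550855 0.24355897]
111.96722668141027
110.08169618372688
22.459518356846587
22.485347052570205
side corners [[0.57479568 0.21646014]
 [0.47721651 0.1810225 ]
 [0.44652593 0.24752911]]
toggle tip [0.47590854 0.22313548 0.11      ] [0.51064672 0.24045454 0.07      ]
((0.5437881946563721, -0.27359500527381897), 0.08649622648954391)
circ [ 0.54334299 -0.27326173] 0.08552503061105442
boss [ 0.54230743 -0.27485725  0.078     ]
stud [ 0.60376135 -0.26894012] 0.06057271923470621 4.091294551581432
stud [ 0.53729703 -0.20632596] 0.06720827157046218 95.1612303500979
stud [ 0.53917379 -0.33290253] 0.05978634147552516 -93.99876765340166
stud [ 0.47532202 -0.27128767] 0.06804961367923308 178.33766567553118
notch [ 0.48526729 -0.21926214] 0.07930159567384064 137.0828933990444
plate [[ 0.58767081 -0.05115083]
 [ 0.67165034 -0.33765611]
 [ 0.47175328 -0.39646385]
 [ 0.38522135 -0.11265972]] [np.float64(0.2986), np.float64(0.2084), np.float64(0.2967), np.float64(0.2116)]
106.33675135113322
106.95647506928087
16.90001068178118
16.393361171039082
knob [ 0.49522267 -0.12010198  0.105     ] 107.44187817390034 0.1605411954638173
knob side [ 0.49678397 -0.11794066  0.108     ]
bolt tip bar [array([ 0.51431589, -0.17061551]), array([ 0.49451028, -0.10698488])]
```

```bash
cat > m2.py <<'E'
from look import *
T=load('top','a');S=load('side','a')
a=np.radians(111.5);X=np.array([np.cos(a),np.sin(a)]);Y=np.array([-X[1],X[0]]);B=np.array([.5055,.2440])
pv=B-.005*X
for q in(0,.4,.8):
  t=np.r_[pv+Y*.047*np.sin(.4-q),.07+.047*np.cos(.4-q)]
  u=proj(T,t)[0];v=proj(S,t)[0];print(q,t,"c1",(u-[145,210])*6.667,"c3",(v-[280,295])*8)
t=np.r_[pv,.07];print("pivot",(proj(T,t)[0]-[145,210])*6.667,(proj(S,t)[0]-[280,295])*8)
H=B+.05*X
# guard edge corners: c1 px (185,178),(265,405) ; c3 (555,228),(610,390)...
c1=lambda u,v:(145+u/6.667,210+v/6.667)
c3=lambda u,v:(280+u/8,295+v/8)
for p,q in(((185,178),(298,290)),((265,405),(555,228)),((55,240),(345,465)),((128,470),(608,390))):
  w,e=tri(T,c1(*p),S,c3(*q));d=w[:2]-B;print(w,e,d@X,d@Y)
for th in(1.75,1.85,1.95,2.0):
  for pt in((-.09,.058),(-.09,0)):
    x=pt[0]*np.cos(th)+pt[1]*np.sin(th); z=-pt[0]*np.sin(th)+pt[1]*np.cos(th)
    for s in(1,-1):
      w=np.r_[H+x*X+s*.045*Y,.07+z];print(th,pt,s,w.round(3),((proj(T,w)[0]-[145,210])*6.667).round(),((proj(S,w)[0]-[280,295])*8).round())
E
python3 m2.py
```

```text
0 [0.49030339 0.23263996 0.11328987] c1 [490.10011606 284.38472909] c3 [400.00198645 116.59663317]
0.4 [0.50733251 0.23934791 0.117     ] c1 [472.99693498 236.71322527] c3 [350.09168388 123.25037117]
0.8 [0.52436162 0.24605586 0.11328987] c1 [459.11409845 192.80814232] c3 [299.82737043 142.65440892]
pivot [492.41414476 258.65239479] [349.31283257 202.17362978]
[0.51887897 0.33727838 0.1568443 ] 0.00020554442881956687 0.08188443288998405 -0.046634668417652195
[0.43683447 0.304081   0.15276235] 0.0026458422563607827 0.08106641659661541 0.04186785487660179
[0.49969289 0.3885381  0.13311752] 0.0009340892487750461 0.13660910233535478 -0.04757035291229055
[0.41575191 0.35537511 0.13484055] 0.00015101760078353477 0.13651814724988653 0.042684083980218335
1.75 (-0.09, 0.058) 1 [0.419 0.342 0.148] [157. 459.] [603. 333.]
1.75 (-0.09, 0.058) -1 [0.502 0.375 0.148] [ 82. 225.] [341. 404.]
1.75 (-0.09, 0) 1 [0.439 0.289 0.159] [304. 400.] [545. 179.]
1.75 (-0.09, 0) -1 [0.523 0.322 0.159] [227. 167.] [288. 248.]
1.85 (-0.09, 0.058) 1 [0.416 0.349 0.141] [142. 468.] [609. 364.]
1.85 (-0.09, 0.058) -1 [0.5   0.382 0.141] [ 68. 236.] [348. 436.]
1.85 (-0.09, 0) 1 [0.436 0.297 0.157] [282. 409.] [554. 203.]
1.85 (-0.09, 0) -1 [0.52  0.33  0.157] [205. 176.] [296. 272.]
1.95 (-0.09, 0.058) 1 [0.413 0.355 0.132] [130. 477.] [615. 394.]
1.95 (-0.09, 0.058) -1 [0.497 0.388 0.132] [ 56. 246.] [354. 466.]
1.95 (-0.09, 0) 1 [0.433 0.305 0.154] [260. 419.] [562. 229.]
1.95 (-0.09, 0) -1 [0.517 0.338 0.154] [185. 186.] [304. 298.]
2.0 (-0.09, 0.058) 1 [0.412 0.358 0.128] [125. 482.] [618. 409.]
2.0 (-0.09, 0.058) -1 [0.496 0.391 0.128] [ 52. 251.] [357. 481.]
2.0 (-0.09, 0) 1 [0.432 0.309 0.152] [250. 423.] [566. 241.]
2.0 (-0.09, 0) -1 [0.515 0.342 0.152] [175. 190.] [308. 311.]
```

```bash
cat > inc.py <<'E'
from look import *
from scipy.spatial.transform import Rotation as Ro
import json,sys
def inc(targets,cur=None):
    """targets: list of (x,y,z,yaw[,tilt roll,pitch]); prints tool-frame increments from current pose"""
    o=env.get_obs(); p=o["tool_pos"];r=o["tool_rot"]
    if cur is not None: p,r=np.array(cur[:3]),np.array([180,0,cur[3]])
    R=Ro.from_euler("xyz",r,degrees=True)
    for t in targets:
        R2=Ro.from_euler("xyz",[180,0,t[3]],degrees=True)
        print((R.inv().apply(np.array(t[:3])-p)).round(4),(R.inv()*R2).as_rotvec(degrees=True).round(1))
E
python3 -c "
from inc import *
inc([(.50,-.2,.25,65),(.509,.240,.25,111.8),(.509,.240,.12,111.8)],(.258,-.597,.223,23.4))"
```

```text
[ 0.3798 -0.2682 -0.027 ] [  0.    0.  -41.6]
[ 0.5628 -0.6685 -0.027 ] [  0.    0.  -88.4]
[ 0.5628 -0.6685  0.103 ] [  0.    0.  -88.4]
```

Request:
{"method": "servo_tool", "body": {
  "increments": [
    [[0.1, -0.07, -0.027, 0, 0, -8, 1], [0.2, -0.14, -0.027, 0, 0, -16, 1], [0.29, -0.2, -0.027, 0, 0, -25, 1], [0.38, -0.268, -0.027, 0, 0, -33, 1], [0.38, -0.268, -0.027, 0, 0, -41.6, 1], [0.38, -0.268, -0.027, 0, 0, -41.6, 1], [0.38, -0.268, -0.027, 0, 0, -41.6, 1], [0.38, -0.268, -0.027, 0, 0, -41.6, 1], [0.38, -0.268, -0.027, 0, 0, -41.6, 1], [0.42, -0.37, -0.027, 0, 0, -55, 1], [0.47, -0.47, -0.027, 0, 0, -65, 1], [0.52, -0.57, -0.027, 0, 0, -75, 1], [0.563, -0.668, -0.027, 0, 0, -88.4, 1], [0.563, -0.668, -0.027, 0, 0, -88.4, 1], [0.563, -0.668, -0.027, 0, 0, -88.4, 1], [0.563, -0.668, -0.027, 0, 0, -88.4, 1], [0.563, -0.668, -0.027, 0, 0, -88.4, 1], [0.563, -0.668, -0.027, 0, 0, -88.4, 1], [0.563, -0.668, -0.027, 0, 0, -88.4, 1], [0.563, -0.668, -0.027, 0, 0, -88.4, 1]]
  ]
}}

```text
time_s: 2.1
tool_pos: [0.5086, 0.2417, 0.249]
tool_rot: [-179.9, -0.1, 112.0]
force: [0.4, -0.5, 0.4]
grip_width: 0.0871
```

Request:
{"method": "servo_tool", "body": {
  "increments": [
    [[0, 0, 0.04, 0, 0, 0, 1], [0, 0, 0.08, 0, 0, 0, 1], [0, 0, 0.11, 0, 0, 0, 1], [0, 0, 0.11, 0, 0, 0, 1], [0, 0, 0.11, 0, 0, 0, 1]]
  ]
}}

```text
time_s: 2.6
tool_pos: [0.5102, 0.2381, 0.1399]
tool_rot: [-180.0, 0.0, 111.6]
force: [0.4, 0.6, 0.2]
grip_width: 0.0873
```

```bash
python3 -c "
from look import *
o=snap('b')
print(env.get_obs()['tool_pos'])
a=cv2.resize(o['side']['frame'][260:380,260:420],(800,600),interpolation=cv2.INTER_CUBIC);cv2.imwrite('pics/b1.png',a)"
```

```text
[0.51116752 0.23958505 0.14159379]
```

View pics/b1.png

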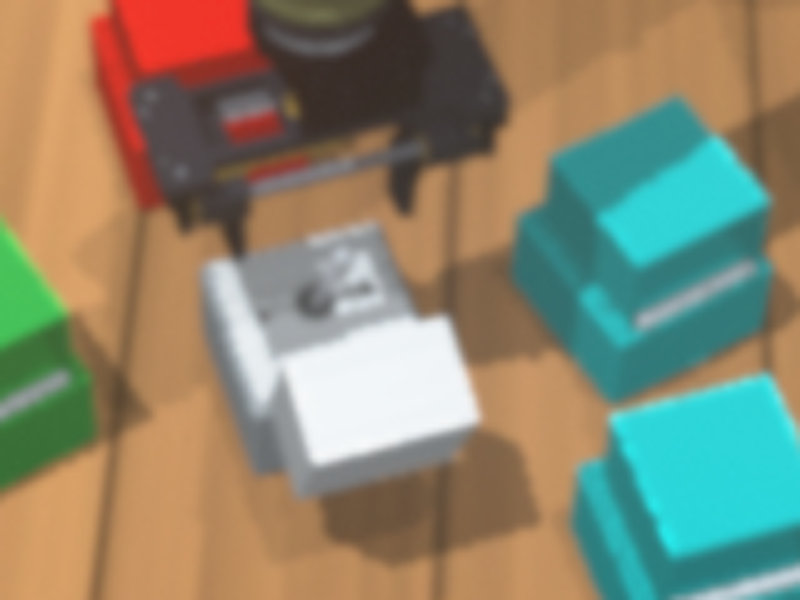

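The open fingers straddle the toggle (fingertips near (235,245) and (405,205) in the crop), the guard and red box clear. Descend and close to about 20 mm.

Request:
{"method": "servo_tool", "body": {
  "increments": [
    [[0, 0, 0.025, 0, 0, 0, 1], [0, 0, 0.047, 0, 0, 0, 1], [0, 0, 0.047, 0, 0, 0, 1], [0, 0, 0.047, 0, 0, 0, 0.5], [0, 0, 0.047, 0, 0, 0, 0.2], [0, 0, 0.047, 0, 0, 0, 0], [0, 0, 0.047, 0, 0, 0, -0.2], [0, 0, 0.047, 0, 0, 0, -0.35], [0, 0, 0.047, 0, 0, 0, -0.45], [0, 0, 0.047, 0, 0, 0, -0.54], [0, 0, 0.047, 0, 0, 0, -0.54], [0, 0, 0.047, 0, 0, 0, -0.54], [0, 0, 0.047, 0, 0, 0, -0.54]]
  ],
  "squeeze": 10
}}

```text
time_s: 4.0
tool_pos: [0.5082, 0.2393, 0.0922]
tool_rot: [-179.8, 0.0, 111.8]
force: [-2.4, 0.2, 0.9]
grip_width: 0.0222
```

```bash
python3 -c "
from look import *
o=snap('c')
print(env.get_obs()['tool_pos'],env.get_obs()['grip_width'])
a=cv2.resize(o['side']['frame'][260:380,260:420],(800,600),interpolation=cv2.INTER_CUBIC);cv2.imwrite('pics/b2.png',a)"
```

```text
[0.50980611 0.23990544 0.09246035] 0.020594954733946153
```

View pics/b2.png

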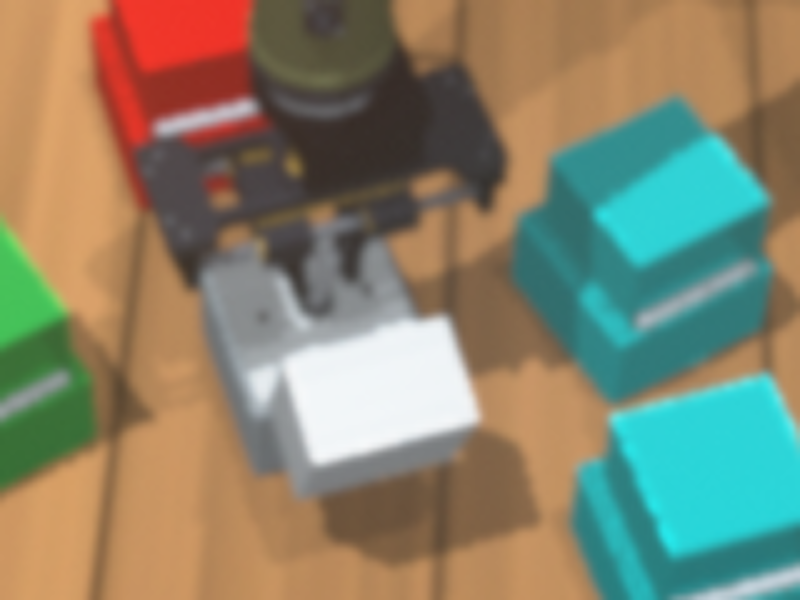

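The lever stands upright between the fingers ((320,270) in the crop). Open, rise, and check it with the arm clear.

Request:
{"method": "servo_tool", "body": {
  "increments": [
    [[0, 0, 0, 0, 0, 0, 0], [0, 0, 0, 0, 0, 0, 0.5], [0, 0, 0, 0, 0, 0, 1], [0, 0, 0, 0, 0, 0, 1], [0, 0, 0, 0, 0, 0, 1], [0, 0, -0.04, 0, 0, 0, 1], [0, 0, -0.08, 0, 0, 0, 1], [0, 0, -0.12, 0, 0, 0, 1], [0, 0, -0.16, 0, 0, 0, 1], [0, 0, -0.16, 0, 0, 0, 1], [0, 0, -0.16, 0, 0, 0, 1]]
  ]
}}

```text
time_s: 5.2
tool_pos: [0.5101, 0.24, 0.2534]
tool_rot: [179.9, 0.0, 111.8]
force: [-0.7, 0.2, -0.9]
grip_width: 0.0868
```

```bash
python3 -c "
from inc import *
o=snap('d')
print(env.get_obs()['tool_pos'],env.get_obs()['grip_width'])
a=cv2.resize(o['side']['frame'][295:370,280:380],(800,600),interpolation=cv2.INTER_CUBIC);cv2.imwrite('pics/d1.png',a)
inc([(.509,.1,.23,100),(.541,-.208,.2,92),(.541,-.208,.125,92)])"
```

```text
[0.50910765 0.23930744 0.25125928] 0.08666159844202326
[-0.1293 -0.0517  0.0214] [-0.1  0.  11.8]
[-0.4272 -0.1361  0.0516] [-0.1  0.  19.8]
[-0.4272 -0.136   0.1266] [-0.1  0.  19.8]
```

View pics/d1.png

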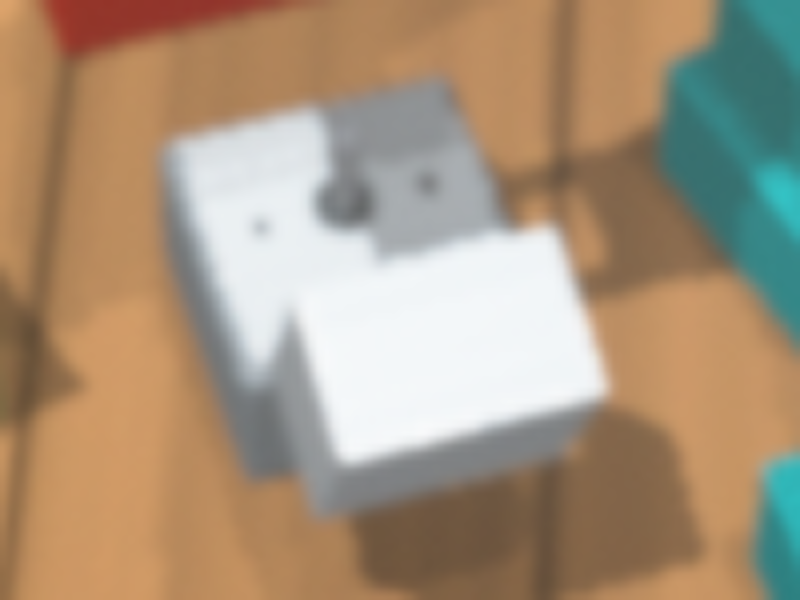

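The lever is upright, tip about (348,135) where (350,123) was predicted. On to the stud at about 92°, with jaws tangential.

Request:
{"method": "servo_tool", "body": {
  "increments": [
    [[-0.04, -0.016, 0.0, 0, 0, 4, 0.15], [-0.085, -0.033, 0.0, 0, 0, 8, 0.15], [-0.13, -0.052, 0.0, 0, 0, 12, 0.15], [-0.18, -0.066, 0.0, 0, 0, 13, 0.15], [-0.23, -0.08, 0.02, 0, 0, 15, 0.15], [-0.28, -0.09, 0.03, 0, 0, 16, 0.15], [-0.33, -0.11, 0.04, 0, 0, 18, 0.15], [-0.38, -0.12, 0.05, 0, 0, 20, 0.15], [-0.427, -0.136, 0.06, 0, 0, 20, 0.15], [-0.427, -0.136, 0.1, 0, 0, 20, 0.15], [-0.427, -0.136, 0.127, 0, 0, 20, 0.15], [-0.427, -0.136, 0.127, 0, 0, 20, 0.15], [-0.427, -0.136, 0.127, 0, 0, 20, 0.15], [-0.427, -0.136, 0.127, 0, 0, 20, 0.15], [-0.427, -0.136, 0.127, 0, 0, 20, 0.15]]
  ]
}}

```text
time_s: 6.8
tool_pos: [0.543, -0.2069, 0.1275]
tool_rot: [179.8, 0.1, 91.8]
force: [-0.3, 0.5, 0.7]
grip_width: 0.0496
```

```bash
python3 -c "
from look import *
o=snap('e')
print(env.get_obs()['tool_pos'],env.get_obs()['grip_width'])
a=cv2.resize(o['side']['frame'][130:265,250:430],(800,600),interpolation=cv2.INTER_CUBIC);cv2.imwrite('pics/e1.png',a)"
```

```text
[ 0.5425932  -0.2071126   0.12705579] 0.050262889509141664
```

View pics/e1.png

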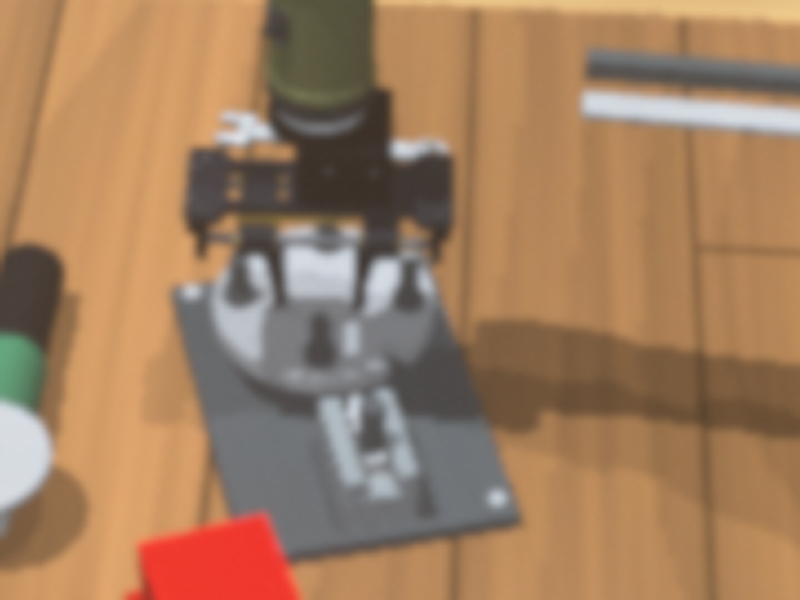

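Fingers straddle the front stud ((320,335) in the crop). Descend and grip.

Request:
{"method": "servo_tool", "body": {
  "increments": [
    [[0, 0, 0.025, 0, 0, 0, 0.15], [0, 0, 0.046, 0, 0, 0, 0.15], [0, 0, 0.046, 0, 0, 0, 0.15], [0, 0, 0.046, 0, 0, 0, -0.2], [0, 0, 0.046, 0, 0, 0, -0.5], [0, 0, 0.046, 0, 0, 0, -0.7], [0, 0, 0.046, 0, 0, 0, -0.7], [0, 0, 0.046, 0, 0, 0, -0.7], [0, 0, 0.046, 0, 0, 0, -0.7], [0, 0, 0.046, 0, 0, 0, -0.7]]
  ],
  "squeeze": 15
}}

```text
time_s: 7.9
tool_pos: [0.542, -0.2073, 0.0799]
tool_rot: [180.0, 0.0, 91.8]
force: [0.1, -0.1, 1.6]
grip_width: 0.0153
```

```bash
python3 -c "
from look import *
o=env.get_obs();p=o['tool_pos'];print(p,o['tool_rot'],o['grip_width'],o['force'])
for C in ((.5433,-.2733),(.5425,-.2745)):
  d=p[:2]-C;print(np.hypot(*d),np.degrees(np.arctan2(d[1],d[0])))"
```

```text
[ 0.54204782 -0.20732241  0.07988893] [1.79956723e+02 2.06095665e-02 9.17648426e+01] 0.015332812899397481 [ 0.12367735 -0.08044607  1.55579461]
0.06598947478927944 91.0872754838446
0.0671791152423192 90.38565562982937
```

```bash
python3 -c "
from inc import *
C=np.array([.5433,-.2738]);p=env.get_obs()['tool_pos']
t=[]
for k in range(0,9):
  th=91-29.4*k/8;a=np.radians(th);off=p[:2]-(C+.065*np.array([np.cos(np.radians(91)),np.sin(np.radians(91))]))
  q=C+.065*np.array([np.cos(a),np.sin(a)])+off*(1-k/8); t.append((*q,.08,91.8-29.4*k/8))
inc(t)"
```

```text
[-0.      0.     -0.0001] [ 0.  0. -0.]
[-0.0004  0.0042 -0.0001] [0.  0.  3.6]
[-0.001   0.0083 -0.0001] [0.  0.  7.3]
[-0.0019  0.0124 -0.0001] [ 0.  0. 11.]
[-0.0031  0.0165 -0.0001] [ 0.   0.  14.7]
[-0.0045  0.0205 -0.0001] [ 0.   0.  18.3]
[-0.0062  0.0244 -0.0001] [ 0.  0. 22.]
[-0.0081  0.0282 -0.0001] [ 0.   0.  25.7]
[-0.0103  0.0319 -0.0001] [ 0.   0.  29.4]
```

Request:
{"method": "servo_tool", "body": {
  "increments": [
    [[-0.0002, 0.002, 0, 0, 0, 1.8, -0.7], [-0.0004, 0.0042, 0, 0, 0, 3.6, -0.7], [-0.0007, 0.0062, 0, 0, 0, 5.5, -0.7], [-0.001, 0.0083, 0, 0, 0, 7.3, -0.7], [-0.0015, 0.0104, 0, 0, 0, 9.2, -0.7], [-0.0019, 0.0124, 0, 0, 0, 11, -0.7], [-0.0025, 0.0145, 0, 0, 0, 12.8, -0.7], [-0.0031, 0.0165, 0, 0, 0, 14.7, -0.7], [-0.0038, 0.0185, 0, 0, 0, 16.5, -0.7], [-0.0045, 0.0205, 0, 0, 0, 18.3, -0.7], [-0.0053, 0.0225, 0, 0, 0, 20.2, -0.7], [-0.0062, 0.0244, 0, 0, 0, 22, -0.7], [-0.0071, 0.0263, 0, 0, 0, 23.8, -0.7], [-0.0081, 0.0282, 0, 0, 0, 25.7, -0.7], [-0.0092, 0.03, 0, 0, 0, 27.5, -0.7], [-0.0103, 0.0319, 0, 0, 0, 29.4, -0.7], [-0.0103, 0.0319, 0, 0, 0, 29.4, -0.7], [-0.0103, 0.0319, 0, 0, 0, 29.4, -0.7], [-0.0103, 0.0319, 0, 0, 0, 29.4, -0.7]]
  ]
}}

```text
time_s: 9.8
tool_pos: [0.5745, -0.2151, 0.0799]
tool_rot: [180.0, -0.1, 62.4]
force: [-0.3, 4.5, 4.1]
grip_width: 0.0157
```

```bash
python3 -c "
from look import *
o=snap('f')
g=env.get_obs();p=g['tool_pos'];print(p,g['tool_rot'],g['grip_width'],g['force'])
d=p[:2]-(.5433,-.2738);print(np.hypot(*d),np.degrees(np.arctan2(d[1],d[0])))
a=cv2.resize(o['side']['frame'][160:265,290:430],(800,600),interpolation=cv2.INTER_CUBIC);cv2.imwrite('pics/f1.png',a)
a=cv2.resize(o['top']['frame'][190:310,325:485],(800,600),interpolation=cv2.INTER_CUBIC);cv2.imwrite('pics/f2.png',a)"
```

```text
[ 0.57456219 -0.21508014  0.07987081] [ 1.79984762e+02 -9.91912578e-02  6.24482981e+01] 0.015524434609969953 [0.13340822 5.61123629 3.95050067]
0.06652327279270318 61.96936259844903
```

View pics/f1.png

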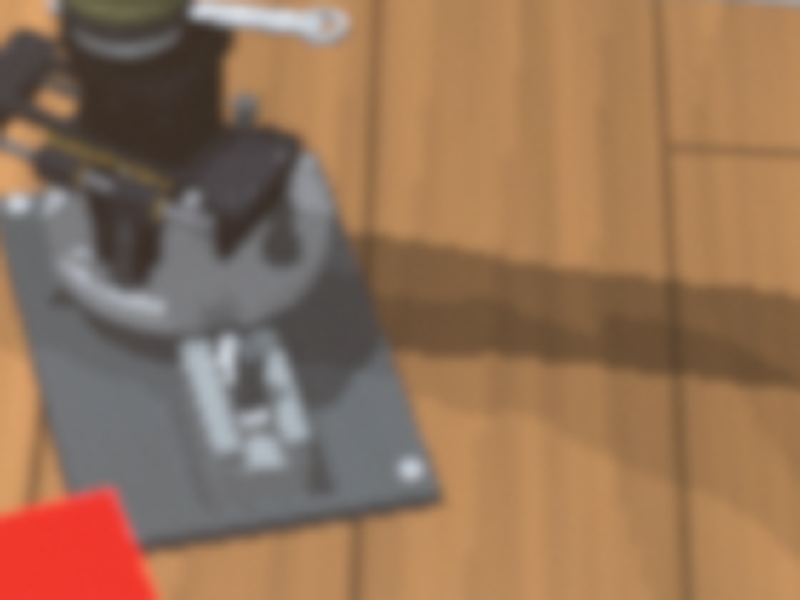

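View pics/f2.png

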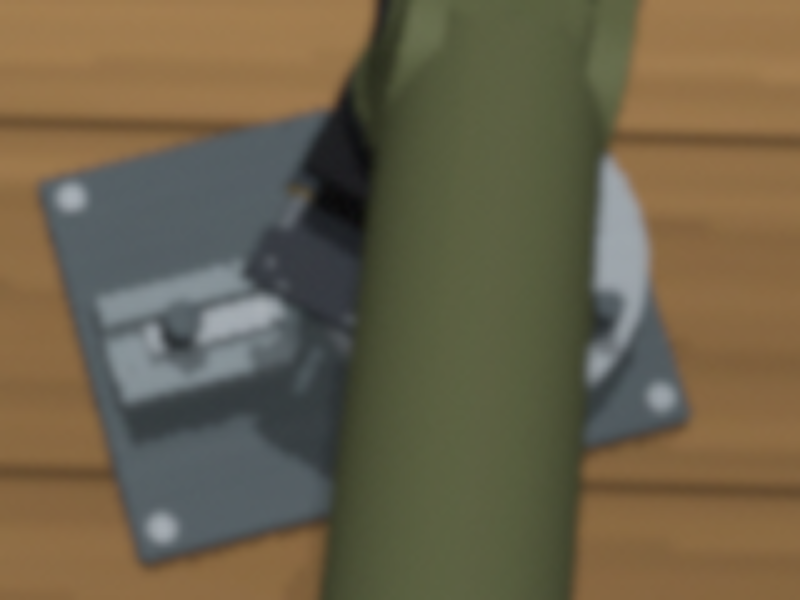

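```bash
python3 -c "
from inc import *
inc([(.5745,-.2151,.2,62.4),(.47,.05,.2,62.4)])"
```

```text
[ 0.0002 -0.     -0.1201] [ 0.  -0.1  0. ]
[ 0.1869 -0.2153 -0.1199] [ 0.  -0.1  0. ]
```

Request:
{"method": "servo_tool", "body": {
  "increments": [
    [[0, 0, 0, 0, 0, 0, -0.4], [0, 0, 0, 0, 0, 0, 0], [0, 0, 0, 0, 0, 0, 0.15], [0, 0, 0, 0, 0, 0, 0.15], [0, 0, -0.04, 0, 0, 0, 0.15], [0, 0, -0.08, 0, 0, 0, 0.15], [0, 0, -0.12, 0, 0, 0, 0.15], [0.03, -0.034, -0.12, 0, 0, 0, 0.15], [0.06, -0.07, -0.12, 0, 0, 0, 0.15], [0.09, -0.11, -0.12, 0, 0, 0, 0.15], [0.12, -0.145, -0.12, 0, 0, 0, 0.15], [0.15, -0.18, -0.12, 0, 0, 0, 0.15], [0.187, -0.215, -0.12, 0, 0, 0, 0.15], [0.187, -0.215, -0.12, 0, 0, 0, 0.15], [0.187, -0.215, -0.12, 0, 0, 0, 0.15]]
  ]
}}

```text
time_s: 11.4
tool_pos: [0.4701, 0.0496, 0.1998]
tool_rot: [179.9, 0.0, 62.5]
force: [-0.3, -0.2, -0.4]
grip_width: 0.0499
```

```bash
python3 -c "
from look import *
o=snap('g')
g=env.get_obs();print(g['tool_pos'])
a=cv2.resize(o['side']['frame'][170:260,270:390],(800,600),interpolation=cv2.INTER_CUBIC);cv2.imwrite('pics/g1.png',a)
a=cv2.resize(o['top']['frame'][190:310,325:485],(800,600),interpolation=cv2.INTER_CUBIC);cv2.imwrite('pics/g2.png',a)"
```

```text
[0.47050691 0.04736694 0.19949107]
```

View pics/g1.png

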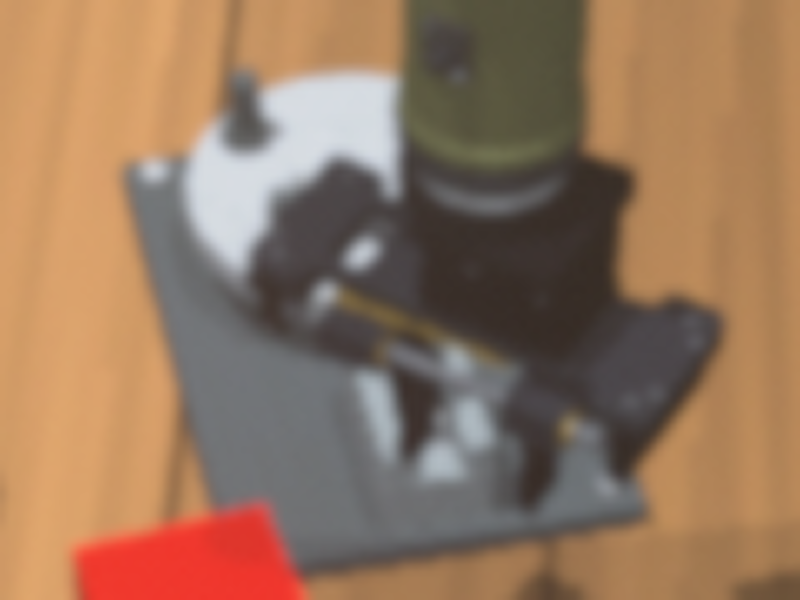

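View pics/g2.png

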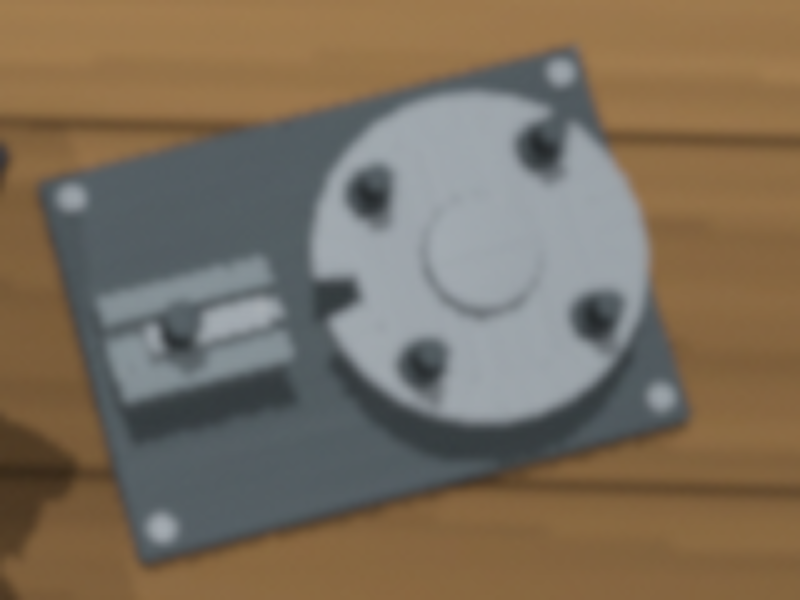

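```bash
cat > m3.py <<'E'
from look import *
from scipy.ndimage import map_coordinates
import sys
def polar(tag,C):
    T=load('top',tag);g=cv2.cvtColor(T["frame"],cv2.COLOR_BGR2GRAY).astype(float)
    res=[]
    th=np.radians(np.arange(60,180,.5))
    for r in(.068,.072,.075,.078):
        P=np.c_[C[0]+r*np.cos(th),C[1]+r*np.sin(th),np.full(len(th),.066)]
        uv=proj(T,P);v=map_coordinates(g,[uv[:,1],uv[:,0]],order=1)
        hi=np.median(v);i=int(np.argmin(v));lo=v[i];m=(hi+lo)/2
        L=i
        while v[L]<m:L-=1
        H=i
        while v[H]<m:H+=1
        cr=lambda a,b:np.degrees(th[a]+(th[b]-th[a])*(m-v[a])/(v[b]-v[a]))
        a,b=cr(L,L+1),cr(H,H-1);res.append((r,round(a,1),round(b,1),round((a+b)/2,1),round(r*np.radians(b-a)*1e3,1)))
    return res
for t in sys.argv[1:]:
  for C in((.5433,-.2733),(.5433,-.2745)):
    print(t,C);[print("  ",x) for x in polar(t,C)]
# bolt bar profile across
T=load('top','g');g=cv2.cvtColor(T["frame"],cv2.COLOR_BGR2GRAY).astype(float)
C=np.array([.5433,-.2738])
for ang in(106.6,):
  a=np.radians(ang);u=np.array([np.cos(a),np.sin(a)]);n=np.array([-u[1],u[0]])
  for d in(.112,.118,.124,.13,.136,.142):
    s=np.arange(-.016,.0161,.002)
    P=np.array([[*(C+u*d+n*k),.06] for k in s]);uv=proj(T,P);v=map_coordinates(g,[uv[:,1],uv[:,0]],order=1);print(d,v.astype(int))
E
python3 m3.py a g
```

```text
a (0.5433, -0.2733)Traceback (most recent call last):
  File "m3.py", line 21, in <module>
    print(t,C);[print("  ",x) for x in polar(t,C)]
                                       ~~~~~^^^^^
  File "m3.py", line 15, in polar
    while v[H]<m:H+=1
          ~^^^
IndexError: index 240 is out of bounds for axis 0 with size 240
```

```bash
sed -i 's/np.arange(60,180,.5)/np.arange(*rng,.5)/; s/def polar(tag,C):/def polar(tag,C):\n    rng=(115,160) if tag=="a" else (85,130)/; s/(.068,.072,.075,.078)/(.070,.074,.077,.080)/' m3.py; python3 m3.py a g
```

```text
a (0.5433, -0.2733)
   (0.07, np.float64(130.9), np.float64(142.2), np.float64(136.5), np.float64(13.9))
   (0.074, np.float64(130.5), np.float64(142.7), np.float64(136.6), np.float64(15.7))
   (0.077, np.float64(130.2), np.float64(142.8), np.float64(136.5), np.float64(17.0))
   (0.08, np.float64(129.7), np.float64(142.8), np.float64(136.3), np.float64(18.3))
a (0.5433, -0.2745)
   (0.07, np.float64(130.2), np.float64(141.4), np.float64(135.8), np.float64(13.7))
   (0.074, np.float64(130.1), np.float64(141.9), np.float64(136.0), np.float64(15.3))
   (0.077, np.float64(129.7), np.float64(142.1), np.float64(135.9), np.float64(16.7))
   (0.08, np.float64(129.3), np.float64(142.2), np.float64(135.7), np.float64(18.0))
g (0.5433, -0.2733)
   (0.07, np.float64(101.5), np.float64(113.0), np.float64(107.2), np.float64(14.0))
   (0.074, np.float64(101.3), np.float64(113.4), np.float64(107.3), np.float64(15.7))
   (0.077, np.float64(100.9), np.float64(113.6), np.float64(107.3), np.float64(17.0))
   (0.08, np.float64(100.8), np.float64(113.8), np.float64(107.3), np.float64(18.2))
g (0.5433, -0.2745)
   (0.07, np.float64(101.3), np.float64(112.6), np.float64(106.9), np.float64(13.8))
   (0.074, np.float64(101.2), np.float64(112.9), np.float64(107.0), np.float64(15.2))
   (0.077, np.float64(100.9), np.float64(113.2), np.float64(107.0), np.float64(16.6))
   (0.08, np.float64(100.7), np.float64(113.4), np.float64(107.0), np.float64(17.7))
0.112 [126 111 107 115 132 151 161 164 161 150 134 119 112 120 130 137 139]
0.118 [126 114 110 124 146 161 169 170 169 164 154 136 123 122 130 138 141]
0.124 [126 113 112 129 148 163 168 169 168 164 152 135 122 121 131 138 141]
0.13 [125 112 113 126 148 161 167 168 168 163 151 134 119 122 130 138 141]
0.136 [124 114 110 129 148 162 168 169 168 164 154 136 122 120 130 137 141]
0.142 [124 109 107 120 141 155 161 165 166 163 150 134 119 122 131 138 141]
```

Notch sits at about 106.6–107°, and the jig axis from plate, bolt bar and gripper arc is 106.6°. That is square within ~0.5°, and the notch mouth at (330,297) lines up with the bar. Next, grip the knob with jaws along the bolt.

```bash
python3 -c "
from inc import *
inc([(.496,-.119,.18,16.6),(.496,-.119,.14,16.6),(.496,-.119,.08,16.6)])"
```

```text
[-0.1354  0.1     0.0196] [ 0.   0.  45.7]
[-0.1354  0.0999  0.0596] [ 0.   0.  45.7]
[-0.1353  0.0999  0.1196] [ 0.   0.  45.7]
```

Request:
{"method": "servo_tool", "body": {
  "increments": [
    [[-0.034, 0.025, 0, 0, 0, 8, 0.15], [-0.068, 0.05, 0, 0, 0, 16, 0.15], [-0.102, 0.075, 0, 0, 0, 24, 0.15], [-0.135, 0.1, 0, 0, 0, 32, 0.15], [-0.135, 0.1, 0.02, 0, 0, 40, 0.15], [-0.135, 0.1, 0.04, 0, 0, 45.7, 0.15], [-0.135, 0.1, 0.055, 0, 0, 45.7, 0.15], [-0.135, 0.1, 0.055, 0, 0, 45.7, 0.15], [-0.135, 0.1, 0.055, 0, 0, 45.7, 0.15]]
  ]
}}

```text
time_s: 12.4
tool_pos: [0.496, -0.1184, 0.1445]
tool_rot: [-180.0, 0.0, 16.6]
force: [-0.4, 0.0, 0.9]
grip_width: 0.0501
```

```bash
python3 -c "
from look import *
o=snap('h')
g=env.get_obs();print(g['tool_pos'],g['tool_rot'])
a=cv2.resize(o['side']['frame'][170:260,270:390],(800,600),interpolation=cv2.INTER_CUBIC);cv2.imwrite('pics/h1.png',a)"
```

```text
[ 0.49676904 -0.11794031  0.14542773] [ 1.79949015e+02 -6.54280348e-02  1.66103006e+01]
```

View pics/h1.png

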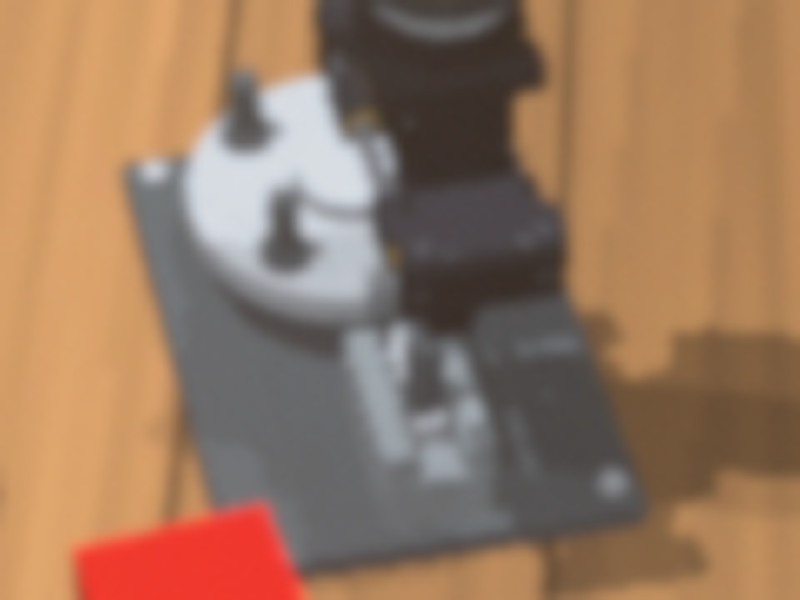

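The knob at (425,360) is below the jaws, with nothing in the way. Descend and close.

Request:
{"method": "servo_tool", "body": {
  "increments": [
    [[0, 0, 0.02, 0, 0, 0, 0.15], [0, 0, 0.04, 0, 0, 0, 0.15], [0, 0, 0.063, 0, 0, 0, 0.15], [0, 0, 0.063, 0, 0, 0, 0.15], [0, 0, 0.063, 0, 0, 0, -0.1], [0, 0, 0.063, 0, 0, 0, -0.3], [0, 0, 0.063, 0, 0, 0, -0.6], [0, 0, 0.063, 0, 0, 0, -0.6], [0, 0, 0.063, 0, 0, 0, -0.6], [0, 0, 0.063, 0, 0, 0, -0.6]]
  ],
  "squeeze": 15
}}

```text
time_s: 13.5
tool_pos: [0.4972, -0.1188, 0.0824]
tool_rot: [179.8, -0.1, 16.6]
force: [1.5, -4.6, 1.5]
grip_width: 0.0194
```

Request:
{"method": "servo_tool", "body": {
  "increments": [
    [[0, 0.004, 0, 0, 0, 0, -0.6], [0, 0.008, 0, 0, 0, 0, -0.6], [0, 0.012, 0, 0, 0, 0, -0.6], [0, 0.016, 0, 0, 0, 0, -0.6], [0, 0.02, 0, 0, 0, 0, -0.6], [0, 0.024, 0, 0, 0, 0, -0.6], [0, 0.028, 0, 0, 0, 0, -0.6], [0, 0.032, 0, 0, 0, 0, -0.6], [0, 0.034, 0, 0, 0, 0, -0.6], [0, 0.034, 0, 0, 0, 0, -0.6]]
  ]
}}

```text
time_s: 14.5
tool_pos: [0.5058, -0.1487, 0.0823]
tool_rot: [-179.9, 0.0, 16.7]
force: [-1.6, 0.8, 7.0]
grip_width: 0.0194
```

Request:
{"method": "servo_tool", "body": {
  "increments": [
    [[0, 0.002, 0, 0, 0, 0, -0.6], [0, 0.004, 0, 0, 0, 0, -0.6], [0, 0.006, 0, 0, 0, 0, -0.6], [0, 0.006, 0, 0, 0, 0, -0.6]]
  ]
}}

```text
time_s: 14.9
tool_pos: [0.5074, -0.1542, 0.0823]
tool_rot: [-179.9, 0.0, 16.7]
force: [-2.9, 1.2, 6.8]
grip_width: 0.0196
```

```bash
python3 -c "
from look import *
g=env.get_obs();print(g['tool_pos'],g['force'],np.hypot(g['tool_pos'][0]-.4972,g['tool_pos'][1]+.1188))"
```

```text
[ 0.50742005 -0.15422897  0.08233976] [-2.9322322   1.17046459  6.77134559] 0.03687358749820481
```

Request:
{"method": "servo_tool", "body": {
  "increments": [
    [[0, 0.002, 0, 0, 0, 0, -0.6], [0, 0.004, 0, 0, 0, 0, -0.6], [0, 0.005, 0, 0, 0, 0, -0.6], [0, 0.005, 0, 0, 0, 0, -0.6]]
  ]
}}

```text
time_s: 15.3
tool_pos: [0.5083, -0.1573, 0.0823]
tool_rot: [-179.8, 0.1, 16.7]
force: [-4.1, 4.9, 9.7]
grip_width: 0.0198
```

Request:
{"method": "servo_tool", "body": {
  "increments": [
    [[0, 0.002, 0, 0, 0, 0, -0.6], [0, 0.004, 0, 0, 0, 0, -0.6], [0, 0.004, 0, 0, 0, 0, -0.6]]
  ]
}}

```text
time_s: 15.6
tool_pos: [0.5083, -0.1573, 0.0821]
tool_rot: [-179.4, 0.2, 16.9]
force: [-8.6, 12.2, 14.7]
grip_width: 0.0193
```

Hard stop after 40 mm of travel. Relax, release, rise, back off and look.

Request:
{"method": "servo_tool", "body": {
  "increments": [
    [[0, -0.003, 0, 0, 0, 0, -0.6], [0, -0.005, 0, 0, 0, 0, -0.6], [0, -0.005, 0, 0, 0, 0, -0.3], [0, -0.005, 0, 0, 0, 0, 0], [0, -0.005, 0, 0, 0, 0, 0.15], [0, -0.005, 0, 0, 0, 0, 0.15], [0, -0.005, -0.04, 0, 0, 0, 0.15], [0, -0.005, -0.08, 0, 0, 0, 0.15], [0, -0.005, -0.13, 0, 0, 0, 0.15], [0, -0.05, -0.13, 0, 0, -5, 0.15], [0, -0.1, -0.13, 0, 0, -13, 0.15], [0, -0.15, -0.13, 0, 0, -21, 0.15], [0, -0.2, -0.14, 0, 0, -29, 0.15], [0, -0.24, -0.14, 0, 0, -37, 0.15], [0, -0.24, -0.14, 0, 0, -45, 0.15], [0, -0.24, -0.14, 0, 0, -45, 0.15], [0, -0.24, -0.14, 0, 0, -45, 0.15]]
  ]
}}

```text
time_s: 17.3
tool_pos: [0.4414, 0.0651, 0.2214]
tool_rot: [-180.0, 0.0, 61.4]
force: [0.1, 0.3, -0.2]
grip_width: 0.0501
```

```bash
sed -i "s/load('top','g');g=/load('top',sys.argv[-1]);g=/" m3.py; python3 -c "
from look import *
o=snap('i')
g=env.get_obs();print(g['tool_pos'],g['tool_rot'])
a=cv2.resize(o['side']['frame'][170:260,270:390],(800,600),interpolation=cv2.INTER_CUBIC);cv2.imwrite('pics/i1.png',a)
a=cv2.resize(o['top']['frame'][190:310,325:485],(800,600),interpolation=cv2.INTER_CUBIC);cv2.imwrite('pics/i2.png',a)"
```

```text
[0.44151895 0.06477814 0.22128472] [-1.79964326e+02  4.55916526e-03  6.14108171e+01]
```

View pics/i2.png

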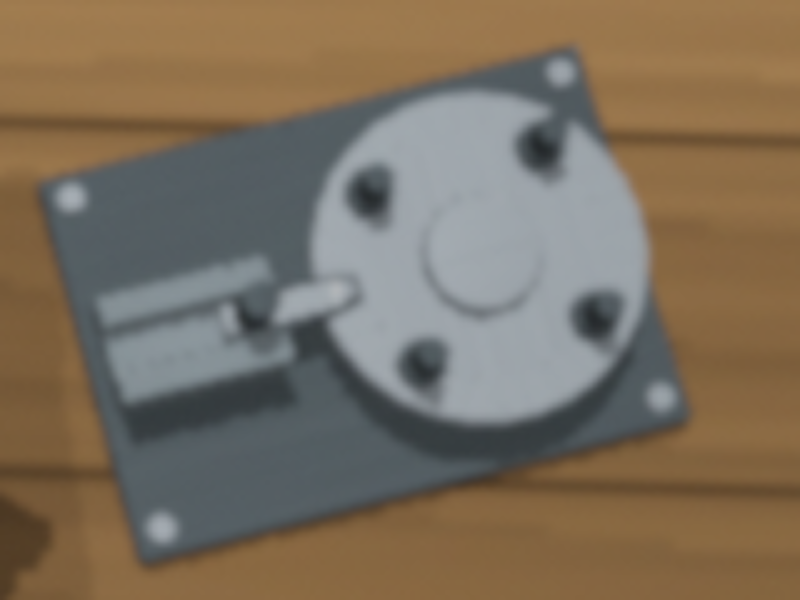

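View pics/i1.png

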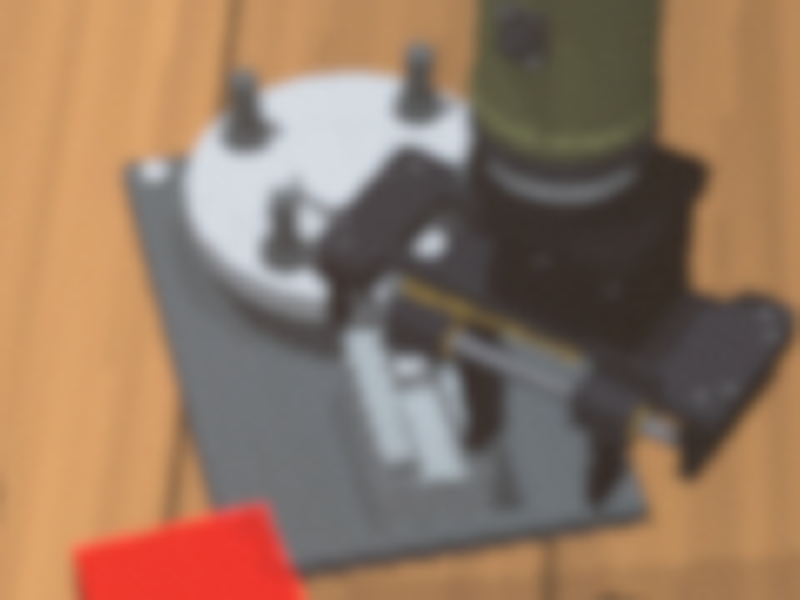

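```bash
python3 -c "
from look import *
T=load('top','i')
f=lambda u,v:onz(T,(325+u/5,190+v/5),.105)
a,b=f(183,325),f(255,310);print(a,b,np.linalg.norm(a-b))
from inc import *
B=np.array([.507,.2445]);an=np.radians(111.8);X=np.array([np.cos(an),np.sin(an)])
H=B+.05*X
for th in np.arange(1.95,-.01,-.15):
  x=-.09*np.cos(th)+.058*np.sin(th); z=.09*np.sin(th)+.058*np.cos(th); print(round(th,2),(H+x*X).round(4),round(x,4),round(.07+z,4))
print(env.get_obs()['qpos'])
"
```

```text
[ 0.49522267 -0.12010198  0.105     ] [ 0.50370641 -0.15569422  0.105     ] 0.03658935871475932
1.95 [0.456  0.3719] 0.0872 0.1321
1.8 [0.4599 0.3624] 0.0769 0.1445
1.65 [0.4643 0.3512] 0.0649 0.1551
1.5 [0.4693 0.3387] 0.0515 0.1639
1.35 [0.4747 0.3252] 0.0369 0.1705
1.2 [0.4805 0.3108] 0.0214 0.1749
1.05 [0.4864 0.2961] 0.0055 0.1769
0.9 [0.4923 0.2812] -0.0105 0.1766
0.75 [0.4982 0.2665] -0.0263 0.1738
0.6 [0.5039 0.2524] -0.0415 0.1687
0.45 [0.5092 0.2391] -0.0558 0.1614
0.3 [0.514 0.227] -0.0688 0.152
0.15 [0.5183 0.2163] -0.0803 0.1408
0.0 [0.5219 0.2074] -0.09 0.128
[ 27.55924245  -6.36162502 -36.21997229 109.28678587  -3.88892299
  75.91533179 -36.13155604]
```

```bash
python3 m3.py i 2>/dev/null | tail -6; python3 -c "
from look import *
from scipy.ndimage import map_coordinates
C=np.array([.5437,-.2728]);a=np.radians(106.6);u=np.array([np.cos(a),np.sin(a)])
for t in 'agi':
  T=load('top',t);g=cv2.cvtColor(T['frame'],cv2.COLOR_BGR2GRAY).astype(float)
  for z,lo,hi in((.062,.05,.13),(.105,.1,.18)):
    r=np.arange(lo,hi,.003);P=np.array([[*(C+u*k),z] for k in r]);uv=proj(T,P);print(t,z,lo,map_coordinates(g,[uv[:,1],uv[:,0]],order=1).astype(int))
"
```

```text
0.112 [110  98  94  92  92  92  91  91  95  99 100  98  93  93  96 102 110]
0.118 [115 104  97  94  93  91  88  82  71  60  56  62  74  85  91  95  98]
0.124 [123 106  89  81  74  70  65  59  53  50  55  65  77  88  97 103 108]
0.13 [125 109 105 110 124 131 129 124 122 120 115 107 105 114 125 133 136]
0.136 [124 111 103 112 124 135 141 142 141 137 129 118 116 120 130 137 141]
0.142 [125 109 100  99 107 121 133 140 143 144 143 142 141 140 140 141 143]
a 0.062 0.05 [158 145 128 118 119 134 153 162 165 165 162 145 112  89  86  88  88  95
 118 143 156 163 167 166 166 165 165]
a 0.105 0.1 [ 88  88  88  93 110 125 140 151 153 153 154 154 153 155 155 152 143 119
  95  90  91  91  84  73  97 132 139]
g 0.062 0.05 [165 165 166 163 142 104  72  60  58  58  58  60  67  80  87  89  90  96
 120 146 159 167 170 169 169 168 168]
g 0.105 0.1 [ 90  91  90  95 112 127 142 154 156 157 157 157 156 158 158 154 146 122
  97  92  93  93  86  76  99 135 141]
i 0.062 0.05 [165 166 166 163 149 139 149 163 175 175 169 166 166 166 167 167 167 164
 152 129 102  87  80  71  57  59 101]
i 0.105 0.1 [154 155 150 137 112  94  92  93  92  84  70  94 132 142 126 115 115 117
 123 125 122 119 121 126 127 125 125]
```

Bolt travel by the knob's shift in the top image is about 39 mm, ending at a hard stop with its tip inside the notch at (350,290): home. Now the guard: closed fingers go behind its free edge.

```bash
python3 -c "
from inc import *
B=np.array([.507,.2445]);an=np.radians(111.8);X=np.array([np.cos(an),np.sin(an)])
s=B+.162*X
inc([(.441,.065,.26,85),(.46,.25,.26,111.8),(*s,.26,111.8),(*s,.117,111.8)])
print(s)
for th in np.arange(1.95,-.06,-.1):
  R=lambda x,z:(x*np.cos(th)+z*np.sin(th)+.05, -x*np.sin(th)+z*np.cos(th)+.07)
  if th>1.6: e=R(-.09,.058); t=(e[0]+.0095,e[1]-.015)
  else: e=R(-.076,.058); t=(e[0]+.0095,e[1])
  print(round(th,2),'dx',round(t[0]-.162,4),'dz',round(.117-t[1],4),'z',round(t[1],3))
"
```

```text
[-0.0001 -0.0006 -0.0387] [ -0.   -0.  -23.6]
[ 0.1715 -0.0724 -0.0387] [ -0.   -0.  -50.4]
[ 0.2924 -0.1533 -0.0386] [ -0.   -0.  -50.4]
[ 0.2924 -0.1532  0.1044] [ -0.   -0.  -50.4]
[0.44683841 0.3949147 ]
1.95 dx -0.0153 dz -0.0001 z 0.117
1.85 dx -0.0219 dz -0.0085 z 0.126
1.75 dx -0.0294 dz -0.0162 z 0.133
1.65 dx -0.0376 dz -0.0231 z 0.14
1.55 dx -0.0461 dz -0.0302 z 0.147
1.45 dx -0.0541 dz -0.0354 z 0.152
1.35 dx -0.0626 dz -0.0399 z 0.157
1.25 dx -0.0714 dz -0.0434 z 0.16
1.15 dx -0.0806 dz -0.0461 z 0.163
1.05 dx -0.09 dz -0.0478 z 0.165
0.95 dx -0.0995 dz -0.0486 z 0.166
0.85 dx -0.1091 dz -0.0484 z 0.165
0.75 dx -0.1186 dz -0.0472 z 0.164
0.65 dx -0.1279 dz -0.0452 z 0.162
0.55 dx -0.137 dz -0.0422 z 0.159
0.45 dx -0.1457 dz -0.0383 z 0.155
0.35 dx -0.154 dz -0.0335 z 0.151
0.25 dx -0.1618 dz -0.028 z 0.145
0.15 dx -0.169 dz -0.0217 z 0.139
0.05 dx -0.1755 dz -0.0147 z 0.132
-0.05 dx -0.1813 dz -0.0071 z 0.124
```

Request:
{"method": "servo_tool", "body": {
  "increments": [
    [[0, 0, -0.04, 0, 0, -8, -0.5], [0.03, -0.01, -0.04, 0, 0, -16, -1], [0.07, -0.025, -0.04, 0, 0, -24, -1], [0.11, -0.045, -0.04, 0, 0, -32, -1], [0.15, -0.065, -0.04, 0, 0, -40, -1], [0.19, -0.085, -0.04, 0, 0, -48, -1], [0.23, -0.11, -0.04, 0, 0, -50.4, -1], [0.26, -0.13, -0.04, 0, 0, -50.4, -1], [0.292, -0.153, -0.04, 0, 0, -50.4, -1], [0.292, -0.153, -0.04, 0, 0, -50.4, -1], [0.292, -0.153, 0.0, 0, 0, -50.4, -1], [0.292, -0.153, 0.04, 0, 0, -50.4, -1], [0.292, -0.153, 0.06, 0, 0, -50.4, -1], [0.292, -0.153, 0.06, 0, 0, -50.4, -1], [0.292, -0.153, 0.06, 0, 0, -50.4, -1]]
  ]
}}

```text
time_s: 18.9
tool_pos: [0.4462, 0.3947, 0.1618]
tool_rot: [-180.0, -0.0, 111.9]
force: [-0.5, -0.2, 1.2]
grip_width: 0.0008
```

```bash
python3 -c "
from look import *
o=snap('j')
g=env.get_obs();print(g['tool_pos'],g['tool_rot'],g['grip_width'])
a=cv2.resize(o['side']['frame'][260:410,260:460],(800,600),interpolation=cv2.INTER_CUBIC);cv2.imwrite('pics/j1.png',a)"
```

```text
[0.44643668 0.39591948 0.16324622] [ 1.79856249e+02 -4.68864648e-02  1.11977687e+02] 0.0007237577212220675
```

View pics/j1.png

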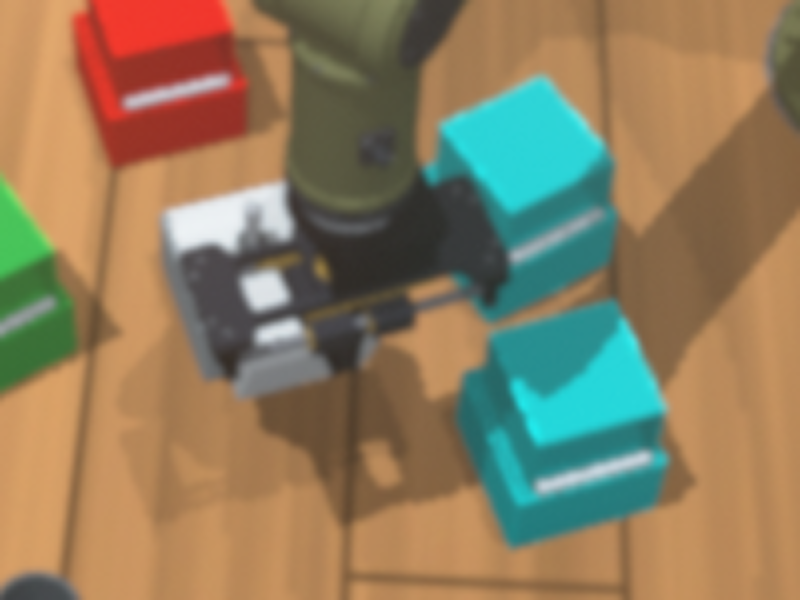

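The closed fingers hang just outside the guard's free edge (crop (345,360)), clear of the teal boxes. Lower to z≈0.117, then push along the arc.

Request:
{"method": "servo_tool", "body": {
  "increments": [
    [[0, 0, 0.025, 0, 0, 0, -1], [0, 0, 0.045, 0, 0, 0, -1], [0, 0, 0.045, 0, 0, 0, -1], [0, 0, 0.045, 0, 0, 0, -1]]
  ]
}}

```text
time_s: 19.4
tool_pos: [0.4459, 0.396, 0.1179]
tool_rot: [179.9, -0.0, 112.0]
force: [0.6, 0.5, 1.6]
grip_width: 0.0005
```

Request:
{"method": "servo_tool", "body": {
  "increments": [
    [[-0.008, 0, 0, 0, 0, 0, -1], [-0.016, 0, 0, 0, 0, 0, -1], [-0.019, 0, -0.004, 0, 0, 0, -1], [-0.022, 0, -0.008, 0, 0, 0, -1], [-0.026, 0, -0.012, 0, 0, 0, -1], [-0.03, 0, -0.016, 0, 0, 0, -1], [-0.034, 0, -0.02, 0, 0, 0, -1], [-0.038, 0, -0.023, 0, 0, 0, -1], [-0.042, 0, -0.027, 0, 0, 0, -1], [-0.046, 0, -0.03, 0, 0, 0, -1], [-0.05, 0, -0.033, 0, 0, 0, -1], [-0.054, 0, -0.035, 0, 0, 0, -1], [-0.058, 0, -0.038, 0, 0, 0, -1], [-0.063, 0, -0.04, 0, 0, 0, -1], [-0.063, 0, -0.04, 0, 0, 0, -1]]
  ]
}}

```text
time_s: 20.9
tool_pos: [0.4694, 0.3359, 0.1566]
tool_rot: [-180.0, 0.1, 112.0]
force: [-0.8, 1.2, 0.1]
grip_width: 0.0005
```

```bash
python3 -c "
from look import *
o=snap('k')
g=env.get_obs();print(g['tool_pos'],g['tool_rot'],g['force'])
a=cv2.resize(o['side']['frame'][260:410,260:460],(800,600),interpolation=cv2.INTER_CUBIC);cv2.imwrite('pics/k1.png',a)"
```

```text
[0.46925812 0.33641438 0.1564309 ] [-1.79991193e+02  5.73780569e-02  1.12031192e+02] [-0.04737405 -0.97240542  0.39544947]
```

View pics/k1.png

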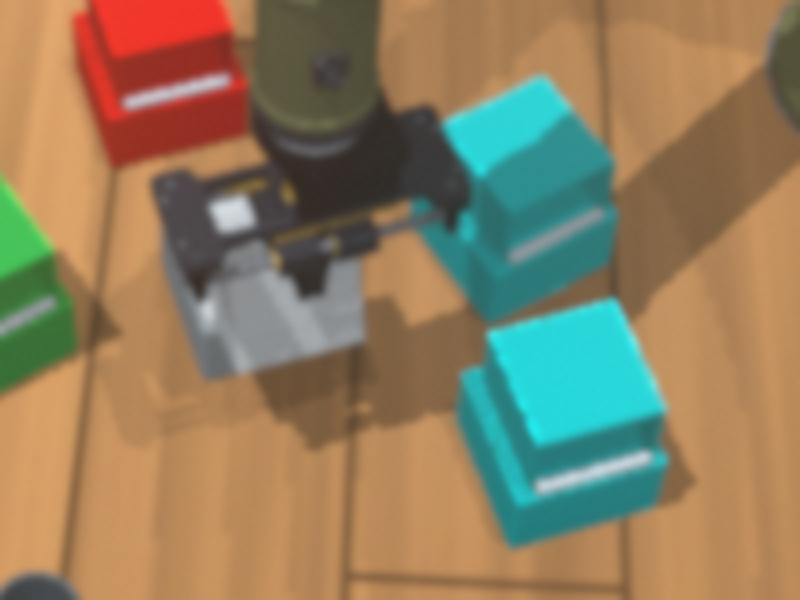

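The guard follows, its face now near vertical with the fingertip on it at (310,280). Continue the arc.

Request:
{"method": "servo_tool", "body": {
  "increments": [
    [[-0.0045, 0, -0.002, 0, 0, 0, -1], [-0.009, 0, -0.0035, 0, 0, 0, -1], [-0.0135, 0, -0.005, 0, 0, 0, -1], [-0.018, 0, -0.006, 0, 0, 0, -1], [-0.0225, 0, -0.007, 0, 0, 0, -1], [-0.027, 0, -0.008, 0, 0, 0, -1], [-0.032, 0, -0.008, 0, 0, 0, -1], [-0.037, 0, -0.0085, 0, 0, 0, -1], [-0.042, 0, -0.0085, 0, 0, 0, -1], [-0.0465, 0, -0.0085, 0, 0, 0, -1], [-0.051, 0, -0.008, 0, 0, 0, -1], [-0.056, 0, -0.0075, 0, 0, 0, -1], [-0.0605, 0, -0.006, 0, 0, 0, -1], [-0.065, 0, -0.005, 0, 0, 0, -1], [-0.07, 0, -0.0035, 0, 0, 0, -1], [-0.0745, 0, -0.002, 0, 0, 0, -1], [-0.079, 0, 0, 0, 0, 0, -1], [-0.083, 0, 0.0015, 0, 0, 0, -1], [-0.087, 0, 0.004, 0, 0, 0, -1], [-0.0915, 0, 0.0065, 0, 0, 0, -1]]
  ]
}}

```text
time_s: 23.0
tool_pos: [0.5034, 0.252, 0.1498]
tool_rot: [-180.0, 0.0, 112.1]
force: [0.2, -0.2, -0.1]
grip_width: 0.0001
```

```bash
python3 -c "
from look import *
o=snap('l')
g=env.get_obs();print(g['tool_pos'],g['tool_rot'],g['force'])
a=cv2.resize(o['side']['frame'][260:410,260:460],(800,600),interpolation=cv2.INTER_CUBIC);cv2.imwrite('pics/l1.png',a)"
```

```text
[0.50363961 0.25113752 0.14944724] [-1.79959191e+02  3.86393090e-02  1.11995366e+02] [-0.31442298 -0.88312858 -0.76193725]
```

View pics/l1.png

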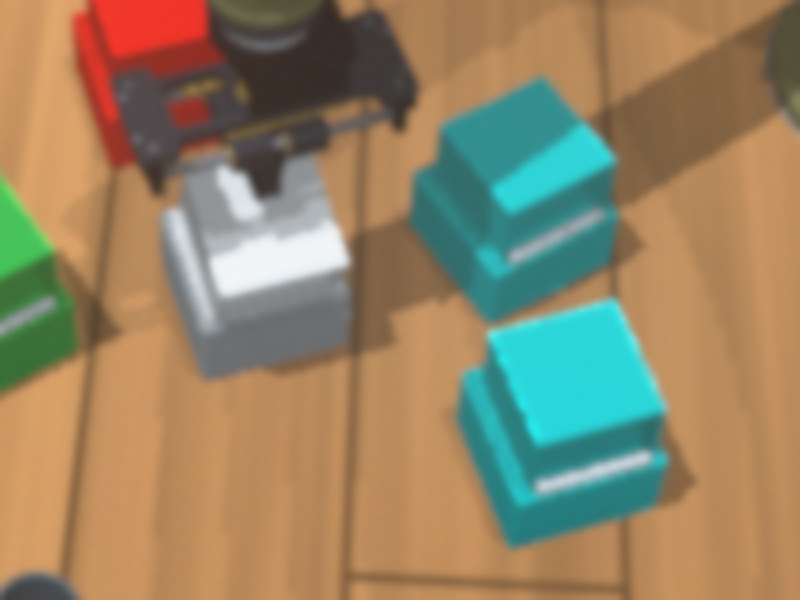

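Request:
{"method": "servo_tool", "body": {
  "increments": [
    [[-0.004, 0, 0.003, 0, 0, 0, -1], [-0.008, 0, 0.0055, 0, 0, 0, -1], [-0.012, 0, 0.0085, 0, 0, 0, -1], [-0.015, 0, 0.012, 0, 0, 0, -1], [-0.019, 0, 0.0155, 0, 0, 0, -1], [-0.0215, 0, 0.019, 0, 0, 0, -1], [-0.024, 0, 0.0215, 0, 0, 0, -1], [-0.024, 0, 0.0235, 0, 0, 0, -1], [-0.024, 0, 0.0235, 0, 0, 0, -1], [-0.024, 0, 0.0235, 0, 0, 0, -1]]
  ]
}}

```text
time_s: 24.1
tool_pos: [0.5122, 0.2304, 0.1288]
tool_rot: [-180.0, 0.1, 112.1]
force: [-6.1, -2.6, 15.5]
grip_width: 0.0008
```

Resisted with 15 N at z=0.129 (shut height 0.128). Lift away and check everything.

Request:
{"method": "servo_tool", "body": {
  "increments": [
    [[0, 0, -0.01, 0, 0, 0, -1], [0, 0, -0.04, 0, 0, 0, -1], [0, 0, -0.08, 0, 0, 0, -1], [0, 0, -0.12, 0, 0, 0, -1], [-0.05, 0.01, -0.12, 0, 0, 0, -1], [-0.1, 0.01, -0.12, 0, 0, 0, -1], [-0.15, 0.01, -0.12, 0, 0, 0, -1], [-0.2, 0.01, -0.12, 0, 0, 0, -1], [-0.2, 0.01, -0.12, 0, 0, 0, -1], [-0.2, 0.01, -0.12, 0, 0, 0, -1], [-0.2, 0.01, -0.12, 0, 0, 0, -1]]
  ]
}}

```text
time_s: 25.2
tool_pos: [0.5963, 0.0502, 0.2466]
tool_rot: [180.0, -0.1, 112.2]
force: [0.3, 0.6, -0.2]
grip_width: 0.0007
```

```bash
python3 -c "
from look import *
o=snap('m')
g=env.get_obs();print(g['tool_pos'],g['time_s'],g['force'])
a=cv2.resize(o['side']['frame'][285:375,270:390],(800,600),interpolation=cv2.INTER_CUBIC);cv2.imwrite('pics/m1.png',a)
B=np.array([.507,.2445]);an=np.radians(111.8);X=np.array([np.cos(an),np.sin(an)]);Y=np.array([-X[1],X[0]]);H=B+.05*X
for x,z in((-.09,.128),(0,.128)):
  for s in(1,-1):
    w=np.r_[H+x*X+s*.045*Y,z];print(x,s,((proj(o['side'],w)[0]-[270,285])*6.667).round(),proj(o['top'],w)[0].round(1))
"
```

```text
[0.59622039 0.05074896 0.24673875] 25.3 [-0.92515735  0.7969996   0.1402902 ]
-0.09 1 [430.  64.] [234.6 256.3]
-0.09 -1 [226. 117.] [222.8 222.3]
0 1 [502. 230.] [199.4 269. ]
0 -1 [292. 287.] [187.9 234.8]
```

View pics/m1.png

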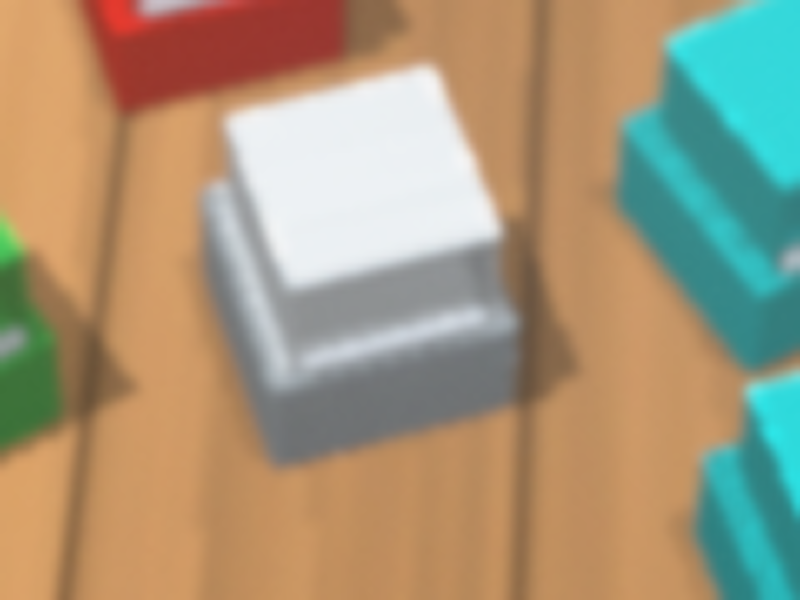

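View pics/top_m.png

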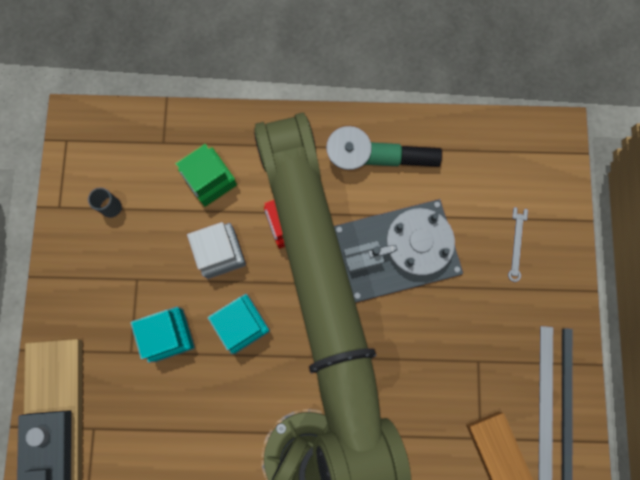

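The guard's top corners, (430,66), (226,117), (500,232) and (292,288), match the predicted shut ones within about 2 crop pixels. The bolt is still in the notch and the bystanders are where they were. Handing in.

```bash
python3 -c "
from cell import env
print(env.sign_off())"
```

```text
the job is handed in; nothing more can be done
None
```

I made the jig safe in the order asked and handed it in at about 25 s of the 72 s allowed. No verdict was reported.

- **Toggle:** I brought it to centre off between the loosely closing fingers, so it could not swing across. With the arm clear it stood upright in the side view before I went on. I could not see it after the guard closed over it.
- **Flange:** I turned it about 29° clockwise by gripping a stud. The notch then read 106.6–107.3° against a bolt axis of 106.6°.
- **Bolt:** I slid it until it hit a hard stop at about 14 N, with its tip inside the notch. The arm showed 40 mm of travel and the image profile 39 mm. A rougher estimate from hand-picked pixels gave 36.6 mm, which I put down to pixel error.
- **Guard:** I pushed it shut. It resisted with 15 N at a height of 128.8 mm, and the visible top corners matched the predicted shut position within about 2 enlarged-crop pixels.
- **Other items:** The spanner, grinder and offcut look unmoved in the last top view. The arm hid the tape measure in that view, so I did not check it, though I never worked near it.

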